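# Shim a drawer front off its rest pads and hold the wedge

### The arm

A 7-joint arm with a two-finger parallel gripper is mounted at the origin on the work surface. World frame = base frame: x ahead of the robot, y to its left, z up, the work surface at z = 0. Lengths are in m, angles in rad, forces in N, time in s.
With the tool pointing down it reaches from about 0.425 to 0.925 m from the base axis. Payload 6.8 kg.
Tool frame: the origin (TCP) lies at the very end of the fingers, on their centre line; the grasp point (between the pads) lies 19 mm behind it (r.tcp_to_grasp is the distance from the TCP to the grasp point, in m); z points along the fingers, y is the line along which they close (so a half turn about z gives the same grasp; the last joint's range is limited). The gripper opens to 85 mm and grips with 20 to 120 N. Pads are 22 mm wide; open, the fingers measure 114 mm over their backs; the gripper's body (76 mm by 85 mm) begins 54 mm behind the grasp point. The pads swing forward as they close: fully open they stand 13 mm farther back than shut.
Start: joints at [1.131, 0.477, 0.022, 1.555, -0.011, 1.109, -0.083], TCP at [0.22, -0.638, 0.199] pointing down, gripper open.
Joint ranges: [-2.96, 2.96], [-0.34, 2.1], [-1.41, 1.46], [0.24, 2.44], [-1.37, 4.51], [0.17, 1.92], [-2.96, 2.96]. Speed limits (rad/s): [2.39, 2.39, 3.14, 3.14, 3.14, 3.14, 3.14].

### API

Orientations are given as a rotation vector (axis times angle).
In Python, from bench import r gives the robot as it stands.
- The arm moves only by the tool step_arm, never from a script. Its argument "moves" is a list of rows, each a list of 7 numbers: the shift along the tool's x, y, z in mm, then the turn, a rotation vector about the tool's x, y, z in rad, then the finger opening in mm, from 0 to 85.4. A call has 1 to 8 rows; each row is the pose to reach, as a shift and turn from the pose commanded when the call began, along the tool's axes at that moment; what a row does not reach only later rows make up. A row lasts 1/10 s, in which the tool goes at most 50 mm and 8.59 degrees, less where a joint would pass 70% of its speed; a pose out of reach is approached as far as the arm can. A call with a gripper value outside its range is refused whole. The fingers move at their own pace and stop on an object; "grip_force" is the grip in N (left out, the last holds). Time passes only in rows, so rows that repeat a pose let the fingers close. It gives the time, the measured TCP pose, the force, the opening and the grip force at its end, in the units of the state.
- r.get_obs(): the state, without advancing time (a new reading comes with each control period).
- r.grab_frame(name): name is "side" or "top"; returns a dict with "image" (480x640x3 uint8, red, green, blue), "depth" (480x640 float32, m along the optical axis (not along the pixel's ray), 0 where there is no reading), "mtx" (3x3 intrinsics, pixels), "k1" (the pictures are not rectified: a ray, as slopes to the right and down, at radius r is drawn at 1 + k1 r^2 times it, then the intrinsics apply), "rvec" (rotation vector, rad) and "tvec" (3), from world to camera coordinates, as OpenCV has them. Camera axes: x right, y down, z forward; pixel columns grow to the right and rows downward; lengths in m; the calibration is good to about 2 mm. A picture is of the moment at which its call begins.
- r.hand_in(): hands the job in; it is judged then, once.
The state is a dict: "clock": time; "joints": joint angles; "qvel": joint speeds; "tau": joint torques, N m; "tcp_pos": TCP position; "orientation": TCP orientation; "contact_force": force on the tool from outside, world axes, zero at the start; "moment": the same for the moment, N m; "grip_width": finger opening in m; "gripper_force": force on a finger pad.
Only numpy, scipy, OpenCV 4.12 (cv2) and the standard library are available. Lean on these libraries where they do the work, as an engineer would, in place of code of your own. Each camera call takes 0.05 s, during which the arm holds its last target. There are 200 camera calls.

### The job

Free the drawer front in the fitting jig by laying the red cam lever all the way back, away from the robot. Then take the orange wedge by its grip block, set it flat on the jig's board and slide it straight in, thin end first, under the middle of the white drawer front until the wedge alone carries the front about 4 mm clear of its rest pads. Finish while still gripping the wedge there, never pushing on the front with the robot itself, and leave the jar, screwdriver and sanding block where they are.

Things in the scene. Friction and masses are not known exactly. Their poses are not given: they have to be found in the camera images.
- jig: Fixed jig: 12 mm plywood board, two aluminium posts, white drawer front between them. Origin: on the bench top under the middle of the front; x = the way the wedge is pushed (away from the robot), y left, z up. Board: x -200 to -50 mm (120 mm wide), then to +60 mm (290 mm wide). Posts 40 x 24 mm at y +-114 mm, 162 mm high, joined by a 10 mm axle over the front.
- front_foot (a point): White drawer front, 200 wide (y), 100 high, 20 mm thick (x -10 to +10 mm), about 0.5 kg; slides straight up only. This point: middle of its underside; axes as the jig's. At rest it stands on two black pads, 8 mm high, at y +-80 mm (30 mm wide): underside 8 mm above the board, 20 mm above the bench, the gap between the pads open front to back.
- front (a joint): How far the drawer front stands above its rest pads, m: 0 = resting on them, at most 0.03. It falls back by its own weight. Locked by the cam it cannot rise.
- cam (a joint): Angle of the red cam lever, rad, about the axle (along the jig's y): 0 = upright, cam lobe down on the front (locked); grows as the paddle is pushed along the jig's +x, to 1.35 at the stop (laid back, free). It stays where it is left; about 2 N at the paddle moves it.
- axle (a point): Centre of the cam lever's axle, over the middle of the drawer front, 141.5 mm above the bench. Axes as the jig's.
- paddle (a point): Centre of the red paddle of the cam lever, 62.5 mm from the axle; the paddle is 65 mm long (30 to 95 mm from the axle, along this point's z), 30 mm wide (y) and 12 mm thick (x).
- wedge: Loose orange wedge, 158 mm long, 36 mm wide, 0.12 kg, flat on the bench left or right of the jig. Origin: centre of its underside; x points to the thin end. Straight ramp, 1 in 5, from x +79 mm (thin end, 3 mm high) to x -51 mm (29 mm high); behind it, x -79 to -51 mm, the grip block: 28 long, 30 wide (y), 50 mm high.
- wedge_grip (a point): Where to grip the wedge: middle of its grip block, 30 mm above its underside, 144 mm behind the thin end (axes as the wedge's).
- sander: Bystander: sanding block, blue on cork, 110 x 60 x 36 mm. Origin: centre of its underside. Leave alone.
- jar: Bystander: white jar with yellow lid, 64 mm across, 75 mm high, standing at the left. Origin: centre of its underside. Leave alone.
- driver: Bystander: green-handled screwdriver lying on the bench at the right. Leave alone.
There are look-alikes about, which are no part of the job. There is more than one size of the wedge; the one meant has the size given above.

How it is judged:
On the way, in this order (a step that is already met when the one before it is completed fails the run):
1. the cam lever is laid back and the front, now free, still rests on its pads (value of joint cam above 1.1 rad and value of joint front below 0.001 m), for 0.2 s.
2. the wedge, with its thin end under the front, lifts it clear of the pads (value of joint front above 0.0015 m and contact force between wedge and front above 1.5 N), for 0.2 s.
At the end, for the whole second after the job is handed in: Lever past 1.1 rad; front still, 1.5 to 6.5 mm above its pads, on the wedge (over 1.5 N), untouched by the robot; wedge at rest, flat on the board (5 degrees, 3.5 mm), within 45 mm of the middle and 15 degrees of square, thin end to the back, held by the fingers (over 3 N) (all of step 2 and value of joint cam above 1.1 rad and value of joint front below 0.0065 m and velocity of joint front between -0.01 and 0.01 m/s and contact force between the fingers and wedge above 3 N and contact force between each of the arm, the fingers and front below 0.5 N and angle between wedge's own z axis and vertical below 0.09 rad and z of wedge in the frame of jig between 0.008 and 0.0155 m and x of wedge in the frame of jig below -0.01 m and y of wedge in the frame of jig between -0.045 and 0.045 m and angle between the x axis of wedge and the x axis of jig, either way round below 0.26 rad and linear speed of wedge below 0.01 m/s); the arm keeps its last pose, push and grip.
It fails at once if the front is lifted far more than asked (over 10 mm) (value of joint front above 0.01 m).
It fails at once if the robot itself pushes the front (contact force between any of the fingers, the arm and front above 6 N).
It fails at once if a bystander is moved (distance of any of sander, jar, driver from where it was at the start of the episode above 0.03 m).
It also fails if it takes over 58 s, if anything falls off the work surface, if the arm or the gripper's body presses on something with over 40 N, if the wrist force passes 120 N, or if a joint passes its speed limit or range.

## Working session

There is one attempt and no reset: what is moved stays moved. The work goes in short steps, Python scripts to look and compute and a tool call to move; the robot and the scene stay as the last step left them, time stands still between calls to the robot, and variables do not carry over. Pictures are saved under pics/ and viewed, at most 10 in all, crops included, and the job is handed in when it is done.

Besides the shell and the picture viewer there is one more tool, called after ">>>" as a command line: name --pt "numbers of a row" for each row, then --argument value for the rest. step_arm: Moves the arm, as the interface text tells. Its arguments: {"type":"object","properties":{"moves":{"type":"array","items":{"type":"array","items":{"type":"number"}}},"grip_force":{"type":"number"}},"required":["moves"]}

```bash
mkdir -p pics
cat > h.py <<'E'
import numpy as np, cv2, pickle
from scipy.spatial.transform import Rotation as R
def shot(r,n):
    f=r.grab_frame(n); pickle.dump(f,open(f'{n}.pkl','wb')); return f
def load(n): return pickle.load(open(f'{n}.pkl','rb'))
def ray(f,uv):
    K=f['mtx']; d=np.array([f['k1'],0,0,0,0],float)
    p=cv2.undistortPoints(np.array([[uv]],float),K,d)[0,0]
    M=cv2.Rodrigues(np.array(f['rvec'],float))[0]; t=np.array(f['tvec']).ravel()
    return -M.T@t, M.T@np.array([p[0],p[1],1.])
def onz(f,uv,z):
    o,d=ray(f,uv); return o+d*(z-o[2])/d[2]
def dep(f,uv):
    o,d=ray(f,uv); return o+d*f['depth'][int(uv[1]),int(uv[0])]
E
python3 - <<'E'
from bench import r
from h import *
print(r.get_obs())
for n in('side','top'):
    f=shot(r,n); cv2.imwrite(f'pics/{n}0.png',f['image'][:,:,::-1]); print(n,f['mtx'],f['k1'],ray(f,(320,240)))
E
```

```text
{'clock': 0.0, 'joints': array([ 1.13088085,  0.4778102 ,  0.02233067,  1.55646142, -0.01148682,
        1.10931477, -0.08308795]), 'qvel': array([ 8.47342886e-05, -3.00577911e-04, -4.33102949e-04,  1.98034737e-03,
        1.41583876e-03, -5.31756719e-04,  1.84454447e-03]), 'tau': array([-3.41217101e-04, -5.96443641e+01,  1.60762109e+00, -2.81197894e+01,
        1.23248465e-02,  9.29052767e-03,  4.06629184e-06]), 'tcp_pos': array([ 0.21965381, -0.63755895,  0.19791463]), 'orientation': array([-3.09665746e+00, -5.18601309e-01,  7.09847961e-04]), 'contact_force': array([-0.13977163,  0.57876125, -0.70432135]), 'moment': array([0.02424547, 0.02544588, 0.01301139]), 'gripper_force': 0.0, 'grip_width': 0.08531426390045198}
side [[445.88701105   0.         315.57083951]
 [  0.         445.88701105 240.67722921]
 [  0.           0.           1.        ]] -0.09206622134154545 (array([-0.03359978,  0.81668969,  0.84249915]), array([ 0.45169362, -0.67696724, -0.58119636]))
top [[469.11422366   0.         314.84756778]
 [  0.         469.11422366 237.00413779]
 [  0.           0.           1.        ]] -0.10489066959902042 (array([0.35471307, 0.03534286, 1.26165571]), array([ 0.13830395, -0.02082256, -0.99025242]))
```

View pics/side0.png

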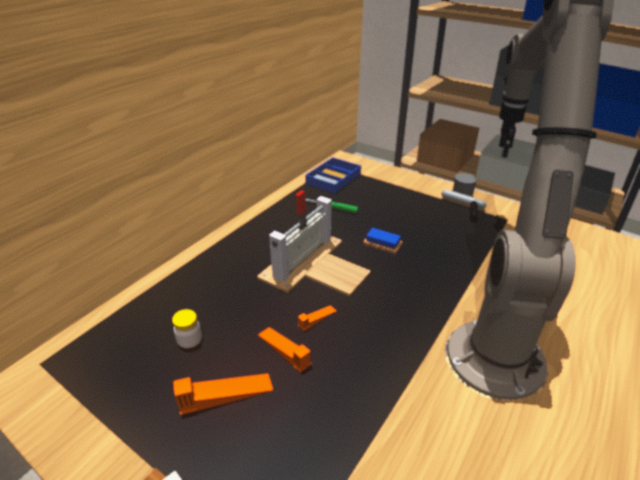

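View pics/top0.png

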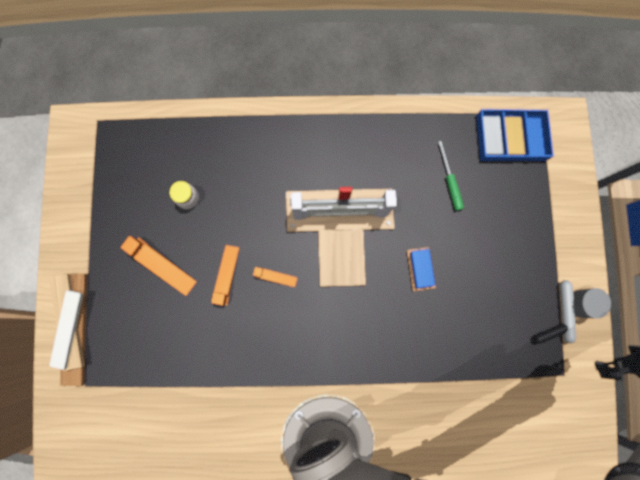

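The top view shows the jig at (343,235), with the red lever at (345,194). There are three orange wedges: A (158,266), B (226,275) and C (275,277). Next I'll measure their sizes.

Run:
```python
from h import *
f=load('top'); im=f['image']; hsv=cv2.cvtColor(im,cv2.COLOR_RGB2HSV)
m=cv2.inRange(hsv,(5,180,120),(15,255,255)); m[:,:100]=0;m[:,320:]=0
for c in cv2.findContours(m,0,2)[0]:
    if cv2.contourArea(c)<150: continue
    b=cv2.boxPoints(cv2.minAreaRect(c)); p=np.array([onz(f,q,0.01)[:2] for q in b])
    print('wedge',b.round(0).tolist(),p.round(3).tolist(),'sides',np.linalg.norm(p[1]-p[0]).round(3),np.linalg.norm(p[2]-p[1]).round(3))
    q=c[:,0]; mm=np.zeros_like(m); cv2.drawContours(mm,[c],-1,255,-1); v,u=np.nonzero(mm)
    P=np.array([dep(f,(a,b)) for a,b in zip(u,v)]); hi=P[P[:,2]>np.percentile(P[:,2],99)-.008]; print(' maxz',np.percentile(P[:,2],99).round(3),'block ctr',hi.mean(0).round(3), 'n',len(hi))
# posts (white tops), lever red, board
for nm,lo,hi in (('red',(0,150,80),(4,255,255)),):
    m=cv2.inRange(hsv,lo,hi);m[:150]=0;m[230:]=0;m[:,:280]=0;m[:,400:]=0
    v,u=np.nonzero(m); P=np.array([dep(f,(a,b)) for a,b in zip(u,v)]); print(nm,len(v),u.mean(),v.mean(),np.percentile(P,[2,50,98],axis=0).round(3))
m=cv2.inRange(hsv,(10,50,90),(25,200,255)); m[:180]=0;m[300:]=0;m[:,:270]=0;m[:,402:]=0
c=max(cv2.findContours(m,0,2)[0],key=cv2.contourArea); a=cv2.approxPolyDP(c,3,True)[:,0]
for q in a: print(q,onz(f,q,.012).round(3))
# points high: posts
D=[(u,v) for v in range(185,225) for u in range(285,405)]
P=np.array([dep(f,q) for q in D]); s=P[(abs(P[:,2]-.162)<.006)]
for sg in(1,-1):
    t=s[(s[:,1]-s[:,1].mean())*sg>.05]; print('post',len(t),t.mean(0).round(4),t.min(0).round(3),t.max(0).round(3))
big=cv2.resize(im[225:315,110:310][:,:,::-1],(800,360),interpolation=2); 
g=load('side')['image']; 
s2=cv2.resize(im[180:295,275:405][:,:,::-1],(271,240),interpolation=2); s3=cv2.resize(g[180:300,250:380][:,:,::-1],(260,240),interpolation=2)
can=np.zeros((600,800,3),np.uint8); can[:360]=big; can[360:,:271]=s2; can[360:,280:540]=s3; cv2.imwrite('pics/crop.png',can)
```

```text
red 102 344.62745098039215 192.4607843137255 [[ 0.603 -0.056  0.191]
 [ 0.606 -0.045  0.233]
 [ 0.615 -0.033  0.24 ]]
[288 191] [0.666 0.094 0.012]
[287 231] [0.555 0.098 0.012]
[318 232] [0.551 0.014 0.012]
[320 286] [0.406 0.012 0.012]
[364 285] [ 0.406 -0.105  0.012]
[362 232] [ 0.549 -0.105  0.012]
[392 229] [ 0.556 -0.187  0.012]
[393 211] [ 0.605 -0.192  0.012]
[382 218] [ 0.586 -0.161  0.012]
[350 215] [ 0.596 -0.074  0.012]
[295 220] [0.585 0.076 0.012]
post 170 [0.6037 0.069  0.1624] [0.584 0.058 0.157] [0.624 0.08  0.168]
post 167 [ 0.6068 -0.1592  0.1621] [ 0.587 -0.172  0.156] [ 0.628 -0.147  0.168]
```

View pics/crop.png

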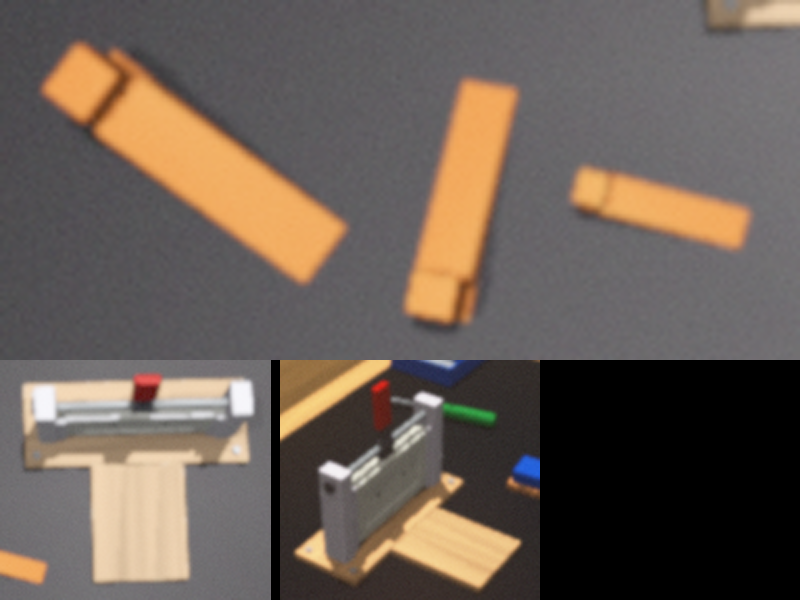

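The crop shows A as the largest, B in the middle with its grip block at the lower end, and C the smallest. The colour mask missed all three, so I'm relaxing it.

```bash
cat > w.py <<'E'
from h import *
def wedges(f,x0=100,x1=320,y0=220,y1=320):
    im=f['image']; hsv=cv2.cvtColor(im,cv2.COLOR_RGB2HSV)
    m=cv2.inRange(hsv,(5,130,90),(22,255,255)); k=np.zeros_like(m);k[y0:y1,x0:x1]=m[y0:y1,x0:x1]; 
    for c in cv2.findContours(k,0,2)[0]:
        if cv2.contourArea(c)<150: continue
        q=np.array([onz(f,a,0.0)[:2] for a in c[:,0].astype(float)])
        mm=np.zeros_like(m); cv2.drawContours(mm,[c],-1,255,-1); mm=cv2.erode(mm,np.ones((3,3)));v,u=np.nonzero(mm)
        P=np.array([dep(f,(a,b)) for a,b in zip(u,v)]); zt=np.percentile(P[:,2],97); hi=P[P[:,2]>zt-.007]
        b=cv2.minAreaRect(q.astype(np.float32)*1000); 
        lo=P[P[:,2]<zt-.015]; d=lo[:,:2].mean(0)-hi[:,:2].mean(0)
        vt=np.cov(P[:,:2].T); e=np.linalg.eigh(vt)[1][:,1]; e*=np.sign(e@d); n=np.array([-e[1],e[0]])
        s=P[:,:2]@e; w=P[:,:2]@n
        print('px',c[:,0].mean(0),'rect z0',b,'maxz',zt.round(3),'block',hi.mean(0).round(4),'n',len(hi),'dir',np.arctan2(e[1],e[0]).round(3),'len',(np.ptp(s)).round(3),'wid',np.ptp(w).round(3),'tip',(P[s.argmax()]).round(3),'mid',(e*(s.max()+s.min())/2+n*(w.max()+w.min())/2).round(4))
E
python3 - <<'E'
from w import *
wedges(load('top'))
E
```

```text
px [275.10416667 276.41666667] rect z0 ((434.020751953125, 132.62989807128906), (115.75591278076172, 27.998504638671875), 75.04972076416016) maxz 0.038 block [0.4393 0.1669 0.1012] n 38 dir -1.866 len 0.166 wid 0.058 tip [0.355 0.035 1.262] mid [0.4064 0.1062]
px [224.72307692 275.55384615] rect z0 ((440.0070495605469, 266.38104248046875), (44.0504264831543, 161.8177032470703), 77.70024871826172) maxz 0.053 block [0.3774 0.2697 0.0718] n 114 dir -0.158 len 0.154 wid 0.255 tip [0.515 0.25  0.005] mid [0.4223 0.1537]
px [157.6626506  265.19277108] rect z0 ((472.4296569824219, 453.02886962890625), (231.75033569335938, 56.214576721191406), 52.70186233520508) maxz 0.068 block [0.5085 0.4798 0.1282] n 173 dir -2.12 len 0.503 wid 0.144 tip [0.355 0.035 1.262] mid [0.4245 0.2875]
```

B (225,275) fits: about 158–160 mm long with a 50 mm block. A is about 230 mm long with a 68 mm block, and C is about 115 mm with a 38 mm block. The jig origin is about (0.605, -0.045), yaw about 0.01. First I'll move in front of the lever.

```bash
cat >> h.py <<'E'
def rel(r,pts,yaw):
    o=r.get_obs(); C=R.from_rotvec(o['orientation']); 
    T=R.from_matrix(np.array([[np.cos(yaw),np.sin(yaw),0],[np.sin(yaw),-np.cos(yaw),0],[0,0,-1]]))
    print('t',o['clock'],'tcp',o['tcp_pos'].round(4),'turn',(C.inv()*T).as_rotvec().round(4),'w',o['grip_width'].round(4))
    for p in pts: print(p,'->',(C.inv().apply(np.array(p)-o['tcp_pos'])*1000).round(1))
E
sed -i 's/P=np.array(\[dep(f,(a,b)) for a,b in zip(u,v)\]); zt/P=np.array([dep(f,(a,b)) for a,b in zip(u,v) if f["depth"][b,a]>.1]); P=P[P[:,2]<.1]; zt/' w.py
python3 - <<'E'
from bench import r
from w import *
wedges(load('top'))
rel(r,[(.22,-.638,.29),(.555,-.045,.29),(.555,-.045,.21)],0)
E
```

```text
px [275.10416667 276.41666667] rect z0 ((434.020751953125, 132.62989807128906), (115.75591278076172, 27.998504638671875), 75.04972076416016) maxz 0.038 block [0.444  0.1742 0.0367] n 36 dir -1.825 len 0.104 wid 0.021 tip [0.415 0.081 0.007] mid [0.4327 0.1302]
px [224.72307692 275.55384615] rect z0 ((440.0070495605469, 266.38104248046875), (44.0504264831543, 161.8177032470703), 77.70024871826172) maxz 0.053 block [0.3778 0.2739 0.0506] n 112 dir -0.174 len 0.154 wid 0.034 tip [0.515 0.25  0.005] mid [0.4396 0.2621]
px [157.6626506  265.19277108] rect z0 ((472.4296569824219, 453.02886962890625), (231.75033569335938, 56.214576721191406), 52.70186233520508) maxz 0.068 block [0.5168 0.504  0.0659] n 168 dir -2.227 len 0.198 wid 0.046 tip [0.412 0.356 0.01 ] mid [0.4667 0.439 ]Traceback (most recent call last):
  File "<stdin>", line 4, in <module>
  File "h.py", line 18, in rel
    print('t',o['clock'],'tcp',o['tcp_pos'].round(4),'turn',(C.inv()*T).as_rotvec().round(4),'w',o['grip_width'].round(4))
                                                                                                 ^^^^^^^^^^^^^^^^^^^^^
AttributeError: 'float' object has no attribute 'round'
```

```bash
sed -i "s/o\['grip_width'\].round(4)/round(o['grip_width'],4)/" h.py
python3 - <<'E'
from bench import r
from h import *
rel(r,[(.22,-.638,.29),(.555,-.045,.29),(.555,-.045,.21)],0)
E
```

```text
t 0.1 tcp [ 0.2196 -0.6376  0.198 ] turn [-0.0016  0.0004  0.3318] w 0.0856
(0.22, -0.638, 0.29) -> [  0.2   0.3 -92. ]
(0.555, -0.045, 0.29) -> [ 510.1 -451.2  -91.3]
(0.555, -0.045, 0.21) -> [ 510.1 -451.1  -11.3]
```

>>> step_arm --pt "0 0 -46 0 0 0 0" --pt "0 0 -92 0 0 0 0" --pt "30 -27 -92 0 0 0.08 0" --pt "60 -54 -92 0 0 0.16 0" --pt "90 -80 -92 0 0 0.25 0" --pt "120 -106 -92 0 0 0.332 0" --pt "150 -133 -92 0 0 0.332 0" --pt "180 -159 -92 0 0 0.332 0"

```text
clock: 0.9
tcp_pos: [0.3387, -0.4274, 0.2906]
orientation: [-3.141, 0.0, 0.001]
contact_force: [0.9, -1.0, 0.7]
grip_width: 0.0003
gripper_force: 0.0
```

Run:
```python
from bench import r
from h import *
rel(r,[(.555,-.045,.29),(.555,-.045,.21)],0)
```

```text
t 0.9 tcp [ 0.3387 -0.4274  0.2906] turn [-0.0004  0.0005 -0.0002] w 0.0003
(0.555, -0.045, 0.29) -> [ 216.3 -382.5    0.6]
(0.555, -0.045, 0.21) -> [ 216.3 -382.4   80.6]
```

>>> step_arm --pt "24 -42 0 0 0 0 0" --pt "48 -85 0 0 0 0 0" --pt "72 -127 0 0 0 0 0" --pt "96 -170 0 0 0 0 0" --pt "120 -212 0 0 0 0 0" --pt "144 -255 0 0 0 0 0" --pt "168 -297 0 0 0 0 0" --pt "190 -340 0 0 0 0 0"

```text
clock: 1.7
tcp_pos: [0.5289, -0.0876, 0.2908]
orientation: [3.141, -0.001, -0.0]
contact_force: [0.9, -0.6, -0.9]
grip_width: 0.0001
gripper_force: 0.0
```

>>> step_arm --pt "13 -25 0 0 0 0 0" --pt "26 -42 0 0 0 0 0" --pt "26 -42 30 0 0 0 0" --pt "26 -42 60 0 0 0 0" --pt "26 -42 80 0 0 0 0" --pt "26 -42 80 0 0 0 0"

```text
clock: 2.3
tcp_pos: [0.5518, -0.0474, 0.2076]
orientation: [-3.141, 0.0, 0.01]
contact_force: [0.0, -0.4, 0.2]
grip_width: -0.0002
gripper_force: 0.0
```

Run:
```python
from bench import r
from h import *
f=shot(r,'side');cv2.imwrite('pics/s1.png',cv2.resize(f['image'][170:310,230:420][:,:,::-1],(760,560),interpolation=2))
a,ax,az=.605-.0,0,.1415
pts=[]
for th in (0,.2,.4,.6,.8,1.0,1.15,1.3):
    s,c=np.sin(th),np.cos(th); rho=.070
    pts.append((round(a+rho*s-.006*c-.011,4),-.045,round(az+rho*c+.006*s,4)))
rel(r,pts,0)
```

```text
t 2.35 tcp [ 0.5532 -0.0473  0.2097] turn [-0.0002  0.0034 -0.0002] w 0.0002
(np.float64(0.588), -0.045, np.float64(0.2115)) -> [34.8 -2.3 -1.9]
(np.float64(0.602), -0.045, np.float64(0.2113)) -> [48.8 -2.3 -1.8]
(np.float64(0.6157), -0.045, np.float64(0.2083)) -> [62.5 -2.3  1.2]
(np.float64(0.6286), -0.045, np.float64(0.2027)) -> [75.4 -2.3  6.7]
(np.float64(0.64), -0.045, np.float64(0.1946)) -> [86.9 -2.3 14.8]
(np.float64(0.6497), -0.045, np.float64(0.1844)) -> [96.6 -2.3 25. ]
(np.float64(0.6554), -0.045, np.float64(0.1756)) -> [102.3  -2.3  33.7]
(np.float64(0.6598), -0.045, np.float64(0.166)) -> [106.8  -2.3  43.3]
```

View pics/s1.png

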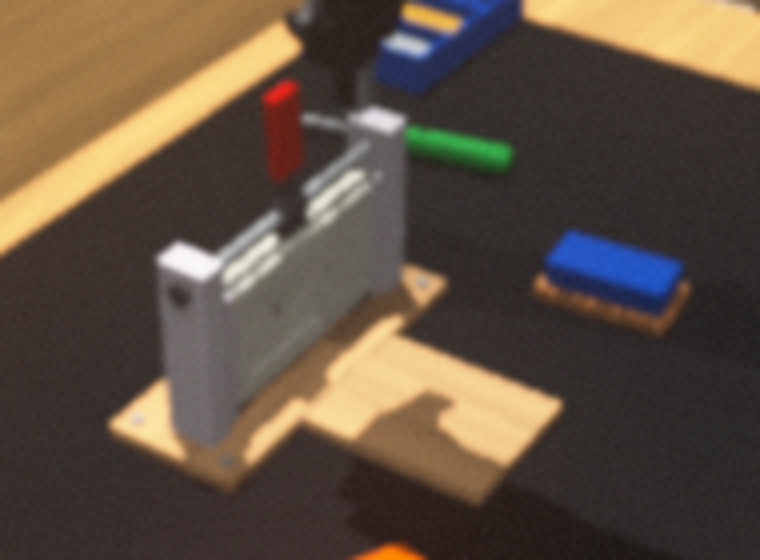

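The fingers, around (345,90), are on the robot side of the upright red lever at (283,130), as planned. Now I'll push along the arc.

>>> step_arm --pt "18 -2 -2 0 0 0 0" --pt "35 -2 -2 0 0 0 0" --pt "49 -2 -2 0 0 0 0" --pt "63 -2 1 0 0 0 0" --pt "75 -2 7 0 0 0 0" --pt "87 -2 15 0 0 0 0" --pt "97 -2 25 0 0 0 0" --pt "102 -2 34 0 0 0 0"

```text
clock: 3.15
tcp_pos: [0.657, -0.0453, 0.1758]
orientation: [-3.141, 0.0, 0.001]
contact_force: [0.5, -0.6, -0.6]
grip_width: 0.0003
gripper_force: 0.0
```

>>> step_arm --pt "3 0 5 0 0 0 0" --pt "5 0 10 0 0 0 0" --pt "5 0 10 0 0 0 0"

```text
clock: 3.45
tcp_pos: [0.6608, -0.0453, 0.166]
orientation: [-3.142, 0.0, 0.002]
contact_force: [-1.0, 0.4, 0.7]
grip_width: 0.0004
gripper_force: 0.0
```

>>> step_arm --pt "0 0 -40 0 0 0 0" --pt "-10 0 -80 0 0 0 0" --pt "-50 0 -110 0 0 0 0" --pt "-95 0 -110 0 0 0 0" --pt "-140 0 -110 0 0 0 0" --pt "-185 0 -110 0 0 0 0" --pt "-185 0 -110 0 0 0 0"

```text
clock: 4.15
tcp_pos: [0.4706, -0.0458, 0.2769]
orientation: [3.139, -0.002, -0.004]
contact_force: [0.4, -0.1, 0.1]
grip_width: 0.0003
gripper_force: 0.0
```

Run:
```python
from bench import r
from h import *
f=shot(r,'side');g=shot(r,'top');cv2.imwrite('pics/s2.png',np.hstack([cv2.resize(f['image'][170:310,230:420][:,:,::-1],(400,300)),cv2.resize(g['image'][160:300,265:410][:,:,::-1],(400,300))]))
rel(r,[(.378,.274,.28),(.378,.274,.15)],-.19)
```

```text
t 4.25 tcp [ 0.476  -0.0455  0.2779] turn [ 0.0008 -0.0022  0.1894] w 0.0002
(0.378, 0.274, 0.28) -> [ -98.1 -319.4   -2.6]
(0.378, 0.274, 0.15) -> [ -98.4 -319.6  127.4]
```

View pics/s2.png

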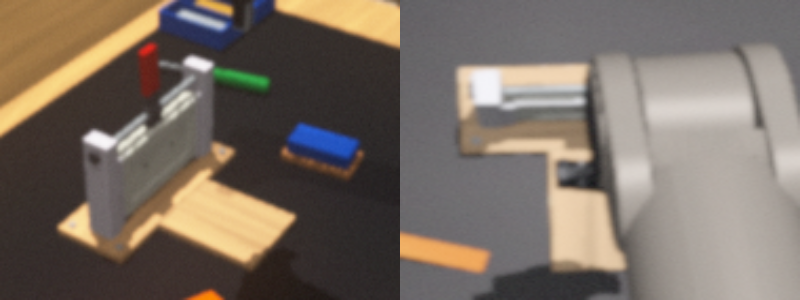

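The lever is still upright, so the push missed it. I'll check the lever position by triangulation and project the TCP into the view.

Run:
```python
from bench import r
from h import *
f=load('side');g=load('top')
def proj(f,p): return cv2.projectPoints(np.array([p],float),np.array(f['rvec'],float),np.array(f['tvec'],float),f['mtx'],np.array([f['k1'],0,0,0.]))[0].ravel().round(1)
h=cv2.cvtColor(f['image'],cv2.COLOR_RGB2HSV); m=cv2.inRange(h,(0,150,60),(4,255,255))|cv2.inRange(h,(174,150,60),(180,255,255)); m[:150]=0;m[260:]=0
v,u=np.nonzero(m); print('red px',len(u),u.mean(),v.mean(),u.min(),u.max(),v.min(),v.max())
P=np.array([dep(f,(a,b)) for a,b in zip(u,v) if f['depth'][b,a]>.1]); print('side depth',np.percentile(P,[2,50,98],axis=0).round(3))
print('proj expected paddle ctr',proj(f,(.605,-.045,.204)),'axle',proj(f,(.605,-.045,.1415)),'laid',proj(f,(.666,-.045,.155)))
print('tcp at s1',proj(f,(.553,-.047,.21)),'now',proj(f,r.get_obs()['tcp_pos']))
print('posts proj',proj(f,(.6037,.069,.162)),proj(f,(.6068,-.159,.162)), 'top view tcp now',proj(g,r.get_obs()['tcp_pos']))
P=np.array([(u,v,*dep(f,(u,v))) for v in range(180,290) for u in range(260,340) if f['depth'][v,u]>.1])
s=P[abs(P[:,4]-.162)<.006] if False else P[abs(P[:,4]-.16)<.006]; print(np.percentile(s,[2,50,98],axis=0).round(3))
```

```text
red px 190 300.2157894736842 201.38947368421051 295 305 190 214
side depth [[ 0.6   -0.378  0.002]
 [ 0.605 -0.04   0.208]
 [ 0.867 -0.03   0.238]]
proj expected paddle ctr [301.4 202.9] axle [301.7 221.7] laid [284.7 211.3]
tcp at s1 [317.2 206.3] now [341.8 192.7]
posts proj [277.  234.6] [323.3 198.8] top view tcp now [348.6 247. ]
[[ 2.7018e+02  1.9700e+02  5.8400e-01 -1.6800e-01  1.5500e-01]
 [ 2.8450e+02  2.3200e+02  6.0200e-01  5.8000e-02  1.6000e-01]
 [ 3.2900e+02  2.4000e+02  6.2300e-01  8.1000e-02  1.6400e-01]]
```

Run:
```python
from bench import r
from h import *
f=load('side'); t=r.get_obs()['tcp_pos']; print(t)
P=np.array([(u,v,*dep(f,(u,v))) for v in range(140,215) for u in range(320,365) if f['depth'][v,u]>.1])
s=P[(abs(P[:,2]-t[0])<.06)&(abs(P[:,3]-t[1])<.06)&(P[:,4]>.2)]
for z in np.arange(.24,.4,.01):
    q=s[abs(s[:,4]-z)<.005]
    if len(q): print(z.round(3),len(q),q.min(0).round(3),q.max(0).round(3))
im=f['image'][130:230,270:380][:,:,::-1].astype(float); cv2.imwrite('pics/s3.png',cv2.resize(np.clip((im/255)**.5*255,0,255).astype(np.uint8),(660,600),interpolation=2))
```

```text
[ 0.47595901 -0.0455088   0.27788421]
0.31 10 [ 3.41e+02  1.81e+02  4.59e-01 -5.10e-02  3.10e-01] [ 3.49e+02  1.84e+02  4.75e-01 -3.70e-02  3.15e-01]
0.32 30 [ 3.40e+02  1.79e+02  4.57e-01 -5.00e-02  3.15e-01] [ 3.49e+02  1.83e+02  4.77e-01 -3.10e-02  3.25e-01]
0.33 42 [ 3.40e+02  1.74e+02  4.57e-01 -5.40e-02  3.25e-01] [ 3.50e+02  1.79e+02  4.76e-01 -2.90e-02  3.35e-01]
0.34 40 [ 3.40e+02  1.70e+02  4.58e-01 -5.30e-02  3.35e-01] [ 3.50e+02  1.76e+02  4.77e-01 -3.10e-02  3.45e-01]
0.35 19 [ 3.41e+02  1.67e+02  4.56e-01 -5.30e-02  3.45e-01] [ 3.51e+02  1.72e+02  4.73e-01 -3.10e-02  3.54e-01]
0.36 83 [ 3.34e+02  1.59e+02  4.54e-01 -8.00e-02  3.55e-01] [ 3.56e+02  1.71e+02  4.82e-01 -9.00e-03  3.65e-01]
0.37 64 [ 3.32e+02  1.54e+02  4.54e-01 -9.20e-02  3.65e-01] [ 3.59e+02  1.69e+02  4.83e-01 -1.00e-03  3.74e-01]
0.38 100 [ 3.30e+02  1.50e+02  4.51e-01 -9.40e-02  3.75e-01] [3.60e+02 1.66e+02 4.82e-01 5.00e-03 3.85e-01]
0.39 106 [ 3.29e+02  1.45e+02  4.51e-01 -1.01e-01  3.85e-01] [3.62e+02 1.64e+02 4.80e-01 1.40e-02 3.95e-01]
0.4 119 [ 3.29e+02  1.41e+02  4.49e-01 -1.00e-01  3.95e-01] [3.62e+02 1.60e+02 4.82e-01 1.40e-02 4.05e-01]
```

View pics/s3.png

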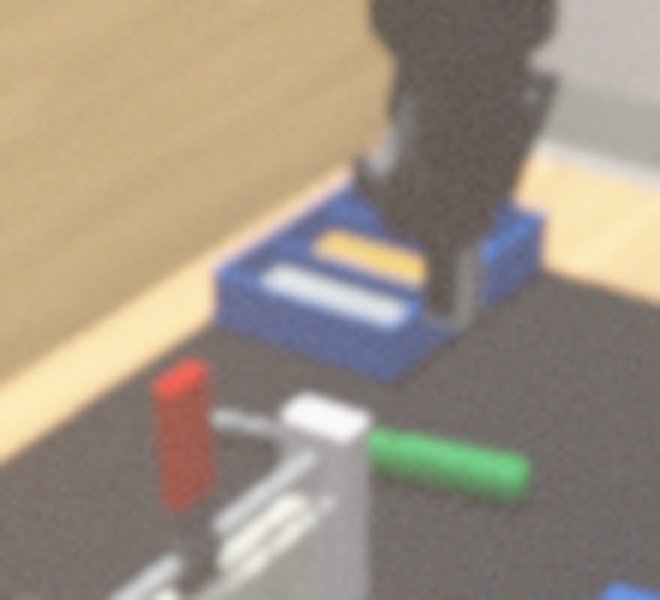

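The image shows the fingertips ending at z≈0.308, at px (346,184), while the reported TCP is 0.278. The real tips sit about 30 mm higher than reported, so the push passed over the lever. I'll repeat it 30 mm lower and check forces as I go.

>>> step_arm --pt "40 0 0 0 0 0 0" --pt "79 0 0 0 0 0 0" --pt "79 0 35 0 0 0 0" --pt "79 0 70 0 0 0 0" --pt "79 0 98 0 0 0 0" --pt "79 0 98 0 0 0 0"

```text
clock: 4.85
tcp_pos: [0.5538, -0.0452, 0.175]
orientation: [-3.141, -0.0, 0.011]
contact_force: [-0.5, 0.4, 0.2]
grip_width: -0.0002
gripper_force: 0.0
```

>>> step_arm --pt "15 0 0 0 0 0 0" --pt "30 0 0 0 0 0 0" --pt "40 0 0 0 0 0 0" --pt "48 0 0 0 0 0 0" --pt "48 0 0 0 0 0 0"

```text
clock: 5.35
tcp_pos: [0.6048, -0.0451, 0.1795]
orientation: [-3.141, 0.0, -0.002]
contact_force: [0.2, -0.3, -0.9]
grip_width: 0.0004
gripper_force: 0.0
```

Run:
```python
from bench import r
from h import *
f=shot(r,'side'); o=r.get_obs(); print(o['tcp_pos'],o['contact_force'])
h=cv2.cvtColor(f['image'],cv2.COLOR_RGB2HSV); m=cv2.inRange(h,(0,150,60),(4,255,255))|cv2.inRange(h,(174,150,60),(180,255,255)); m[:150]=0;m[260:]=0;m[:,330:]=0
v,u=np.nonzero(m); P=np.array([dep(f,(a,b)) for a,b in zip(u,v) if f['depth'][b,a]>.1]);P=P[P[:,2]>.1]; print(u.mean(),v.mean(),np.percentile(P,[2,50,98],axis=0).round(3))
```

```text
[ 0.60397613 -0.04520834  0.17928168] [-1.53450335 -0.0255534   0.25262995]
296.9928057553957 202.6546762589928 [[ 0.605 -0.056  0.175]
 [ 0.613 -0.034  0.201]
 [ 0.627 -0.024  0.25 ]]
```

The lever has started to tilt, with median x at 0.613 and about 1.5 N on the tool. I'll continue along the arc.

>>> step_arm --pt "14 0 3 0 0 0 0" --pt "27 0 9 0 0 0 0" --pt "39 0 17 0 0 0 0" --pt "50 0 27 0 0 0 0" --pt "57 0 36 0 0 0 0" --pt "62 0 44 0 0 0 0" --pt "63 0 46 0 0 0 0" --pt "63 0 46 0 0 0 0"

```text
clock: 6.2
tcp_pos: [0.6663, -0.0455, 0.1323]
orientation: [3.141, -0.001, -0.001]
contact_force: [-0.2, 0.1, -0.4]
grip_width: -0.0001
gripper_force: 0.0
```

```bash
cat > lev.py <<'E'
from bench import r
from h import *
f=shot(r,'side'); o=r.get_obs(); print(o['tcp_pos'],o['contact_force'])
h=cv2.cvtColor(f['image'],cv2.COLOR_RGB2HSV); m=cv2.inRange(h,(0,150,60),(4,255,255))|cv2.inRange(h,(174,150,60),(180,255,255)); m[:150]=0;m[260:]=0;m[:,330:]=0
v,u=np.nonzero(m); P=np.array([dep(f,(a,b)) for a,b in zip(u,v) if f['depth'][b,a]>.1]);P=P[P[:,2]>.1]; print(u.mean(),v.mean(),np.percentile(P,[2,50,98],axis=0).round(3))
E
python3 lev.py
```

```text
[ 0.66640427 -0.04545783  0.13279219] [-0.58993428 -0.00917709  0.81379179]
284.23636363636365 211.16969696969696 [[ 0.634 -0.058  0.148]
 [ 0.658 -0.036  0.158]
 [ 0.694 -0.028  0.18 ]]
```

The lever is laid back: its centroid is (284,211), and (285,211) was predicted for 1.35 rad. Next I'll retreat up and move over to the wedge with the gripper open.

>>> step_arm --pt "0 0 -40 0 0 0 0" --pt "0 0 -85 0 0 0 0" --pt "-20 -10 -125 0 0 0 0" --pt "-55 -42 -130 0 0 0.03 40" --pt "-88 -78 -130 0 0 0.08 60" --pt "-121 -115 -130 0 0 0.14 60" --pt "-154 -152 -130 0 0 0.19 60" --pt "-186 -188 -130 0 0 0.19 60"

```text
clock: 7.05
tcp_pos: [0.4789, 0.144, 0.2638]
orientation: [-3.127, 0.301, -0.004]
contact_force: [0.7, -0.0, 0.1]
grip_width: 0.0599
gripper_force: 0.0
```

Run:
```python
from bench import r
from h import *
rel(r,[(.378,.274,.26),(.378,.274,.10)],-.19)
```

```text
t 7.05 tcp [0.4789 0.144  0.2638] turn [-0.0004 -0.0022 -0.0017] w 0.0599
(0.378, 0.274, 0.26) -> [-123.9 -108.4    3.6]
(0.378, 0.274, 0.1) -> [-124.2 -108.3  163.6]
```

>>> step_arm --pt "-33 -29 3 0 0 0 60" --pt "-66 -58 3 0 0 0 60" --pt "-99 -87 3 0 0 0 60" --pt "-124 -108 3 0 0 0 60" --pt "-124 -108 43 0 0 0 60" --pt "-124 -108 83 0 0 0 60" --pt "-124 -108 123 0 0 0 60" --pt "-124 -108 123 0 0 0 60"

```text
clock: 7.85
tcp_pos: [0.3763, 0.2696, 0.1364]
orientation: [3.122, -0.297, -0.009]
contact_force: [-0.2, -0.9, -0.6]
grip_width: 0.06
gripper_force: 0.0
```

```bash
python3 lev.py
python3 - <<'E'
from bench import r
from h import *
f=load('side');g=shot(r,'top'); t=r.get_obs()['tcp_pos']; print(t)
def proj(f,p): return cv2.projectPoints(np.array([p],float),np.array(f['rvec'],float),np.array(f['tvec'],float),f['mtx'],np.array([f['k1'],0,0,0.]))[0].ravel().round(1)
p=proj(f,t);print(p,proj(g,t),'block top',proj(f,(.378,.274,.05)))
u0,v0=map(int,p)
P=np.array([(u,v,*dep(f,(u,v))) for v in range(v0-100,min(479,v0+30)) for u in range(u0-60,u0+60) if f['depth'][v,u]>.1])
s=P[(abs(P[:,2]-t[0])<.07)&(abs(P[:,3]-t[1])<.09)&(P[:,4]>.06)]
for z in np.arange(.1,.26,.01):
    q=s[abs(s[:,4]-z)<.005]
    if len(q): print(z.round(3),len(q),q.min(0).round(3),q.max(0).round(3))
im=f['image'][max(0,v0-90):v0+60,u0-100:u0+100][:,:,::-1]/255.; cv2.imwrite('pics/s4.png',cv2.resize((im**.6*255).astype(np.uint8),(800,600),interpolation=2)); print(u0-100,v0-90)
E
```

```text
[0.37779701 0.27115984 0.13903962] [-0.58741078  0.32464508  0.32737563]
276.2142857142857 207.35714285714286 [[ 0.399 -0.043  0.158]
 [ 0.687 -0.032  0.167]
 [ 0.696  0.302  0.438]]
[0.37917026 0.27242447 0.14081123]
[300.2 320.5] [211.8 296.9] block top [300.9 349. ]
0.17 3 [2.90e+02 3.01e+02 3.68e-01 2.39e-01 1.73e-01] [3.13e+02 3.19e+02 3.80e-01 3.07e-01 1.74e-01]
0.18 49 [2.86e+02 2.97e+02 3.58e-01 2.31e-01 1.76e-01] [3.18e+02 3.20e+02 3.85e-01 3.13e-01 1.85e-01]
0.19 70 [2.84e+02 2.94e+02 3.57e-01 2.31e-01 1.85e-01] [3.18e+02 3.17e+02 3.92e-01 3.15e-01 1.95e-01]
0.2 70 [2.85e+02 2.90e+02 3.57e-01 2.31e-01 1.95e-01] [3.18e+02 3.14e+02 3.87e-01 3.16e-01 2.05e-01]
0.21 52 [2.87e+02 2.87e+02 3.58e-01 2.32e-01 2.05e-01] [3.18e+02 3.10e+02 3.81e-01 3.15e-01 2.15e-01]
0.22 103 [2.75e+02 2.81e+02 3.51e-01 2.12e-01 2.16e-01] [3.26e+02 3.10e+02 3.98e-01 3.32e-01 2.25e-01]
0.23 161 [2.75e+02 2.73e+02 3.52e-01 2.07e-01 2.25e-01] [3.27e+02 3.09e+02 3.98e-01 3.34e-01 2.35e-01]
0.24 181 [2.74e+02 2.71e+02 3.51e-01 2.10e-01 2.35e-01] [3.27e+02 3.05e+02 3.98e-01 3.36e-01 2.45e-01]
0.25 173 [2.73e+02 2.69e+02 3.51e-01 2.08e-01 2.45e-01] [3.28e+02 3.02e+02 3.99e-01 3.38e-01 2.55e-01]
200 230
```

View pics/s4.png

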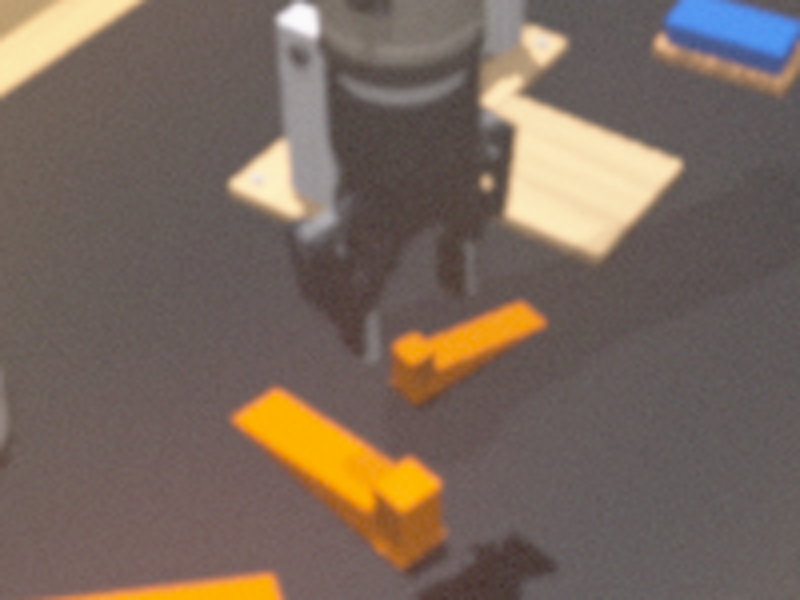

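The fingers, tips near (430,340) in the crop, are lined up above the grip block at (410,500). Vision puts the real tips at z≈0.172 against 0.139 reported, the same ~30 mm offset. The lever is still laid back. Now I'll descend in steps, watching force.

Run:
```python
from bench import r
from h import *
rel(r,[(.382,.272,.14),(.382,.272,-.012)],-.185)
```

```text
t 7.95 tcp [0.3792 0.2724 0.1408] turn [-0.0001  0.     -0.005 ] w 0.0599
(0.382, 0.272, 0.14) -> [ 2.9 -0.1  0.8]
(0.382, 0.272, -0.012) -> [ 2.900e+00 -1.000e-01  1.528e+02]
```

>>> step_arm --pt "3 0 30 0 0 0 60" --pt "3 0 60 0 0 0 60" --pt "3 0 90 0 0 0 60" --pt "3 0 110 0 0 0 60" --pt "3 0 120 0 0 0 60" --pt "3 0 120 0 0 0 60"

```text
clock: 8.55
tcp_pos: [0.383, 0.2722, 0.0207]
orientation: [-3.127, 0.299, -0.002]
contact_force: [-0.2, -0.8, 0.5]
grip_width: 0.0598
gripper_force: 0.0
```

>>> step_arm --pt "0 0 10 0 0 0 60" --pt "0 0 20 0 0 0 60" --pt "0 0 30 0 0 0 60" --pt "0 0 30 0 0 0 60"

```text
clock: 8.95
tcp_pos: [0.3813, 0.271, -0.0112]
orientation: [3.126, -0.298, -0.002]
contact_force: [0.1, 0.3, 0.3]
grip_width: 0.0602
gripper_force: 0.0
```

Run:
```python
from bench import r
from h import *
f=shot(r,'side'); o=r.get_obs(); t=o['tcp_pos']; print(t,o['contact_force'])
im=f['image'][280:400,210:370][:,:,::-1]/255.; cv2.imwrite('pics/s5.png',cv2.resize((im**.6*255).astype(np.uint8),(800,600),interpolation=2))
```

```text
[ 0.38152899  0.27130169 -0.01072431] [ 0.08688908  0.76696909 -0.51218461]
```

View pics/s5.png

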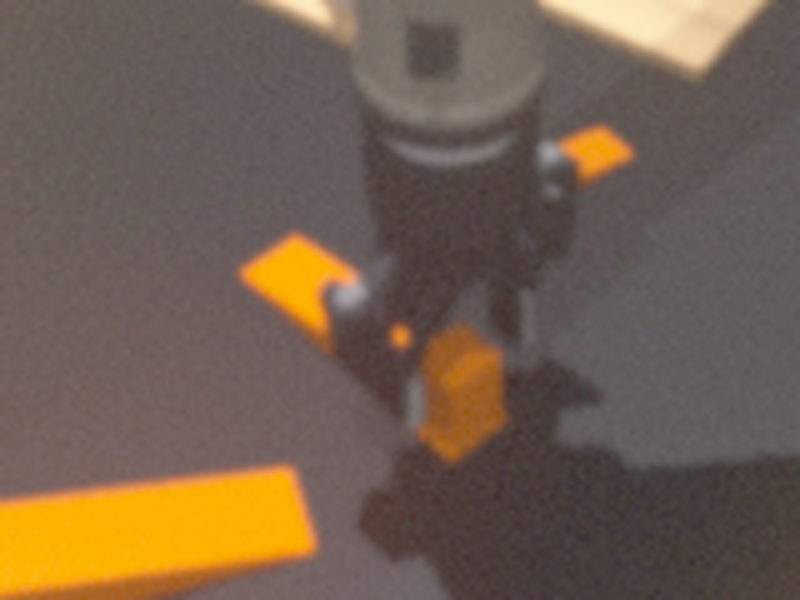

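The fingers straddle the grip block at crop (462,390), so I can close and lift.

>>> step_arm --grip_force 60 --pt "0 0 0 0 0 0 40" --pt "0 0 0 0 0 0 20" --pt "0 0 0 0 0 0 20" --pt "0 0 0 0 0 0 20" --pt "0 0 0 0 0 0 20" --pt "0 0 0 0 0 0 20"

```text
clock: 9.6
tcp_pos: [0.3824, 0.2721, -0.0095]
orientation: [-3.127, 0.298, -0.001]
contact_force: [-1.4, -0.1, 6.3]
grip_width: 0.0291
gripper_force: 59.8
```

>>> step_arm --pt "0 0 -10 0 0 0 20" --pt "0 0 -30 0 0 0 20" --pt "0 0 -60 0 0 0 20" --pt "0 0 -90 0 0 0 20" --pt "0 0 -100 0 0 0 20" --pt "0 0 -100 0 0 0 20"

```text
clock: 10.2
tcp_pos: [0.383, 0.272, 0.0913]
orientation: [-3.126, 0.299, -0.004]
contact_force: [-0.9, -0.6, -1.4]
grip_width: 0.0289
gripper_force: 59.4
```

Run:
```python
from bench import r
from h import *
c,s=np.cos(.01),np.sin(.01)
def J(x,y,z,dz=0): return (.605+c*x-s*y+.004,-.045+s*x+c*y-.002,z)
rel(r,[J(-.180,0,.09),J(-.180,0,.03)],.01)
f=shot(r,'top');g=shot(r,'side')
o=r.get_obs();print(o['gripper_force'],o['contact_force'])
cv2.imwrite('pics/s6.png',np.hstack([cv2.resize(g['image'][250:400,200:400][:,:,::-1],(400,300)),cv2.resize(f['image'][200:350,150:350][:,:,::-1],(400,300))]))
```

```text
t 10.2 tcp [0.383  0.272  0.0913] turn [-0.0017 -0.0027 -0.2008] w 0.0289
(np.float64(0.42900899992500025), np.float64(-0.04879997000015), 0.09) -> [106.  306.3   1. ]
(np.float64(0.42900899992500025), np.float64(-0.04879997000015), 0.03) -> [105.9 306.4  61. ]
59.37810838222504 [-0.00998574  0.07912781 -0.56711497]
```

View pics/s6.png

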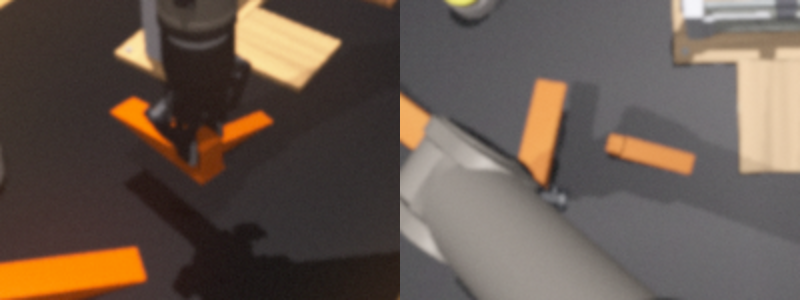

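The wedge is lifted cleanly. With its underside on the bench, the reported z was about -0.0095. I'll carry it over the board and turn it square.

>>> step_arm --pt "14 38 0 0 0 -0.02 20" --pt "28 76 0 0 0 -0.05 20" --pt "42 114 0 0 0 -0.08 20" --pt "56 152 0 0 0 -0.11 20" --pt "71 190 0 0 0 -0.14 20" --pt "85 228 0 0 0 -0.17 20" --pt "99 266 0 0 0 -0.2 20" --pt "114 305 0 0 0 -0.2 20"

```text
clock: 11.1
tcp_pos: [0.435, -0.051, 0.0884]
orientation: [-3.141, -0.017, 0.005]
contact_force: [0.8, 0.2, -1.0]
grip_width: 0.0289
gripper_force: 59.5
```

>>> step_arm --pt "0 0 20 0 0 0 20" --pt "0 0 40 0 0 0 20" --pt "0 0 60 0 0 0 20" --pt "0 0 60 0 0 0 20" --pt "0 0 60 0 0 0 20"

```text
clock: 11.6
tcp_pos: [0.4352, -0.0491, 0.0291]
orientation: [-3.141, -0.016, 0.004]
contact_force: [1.5, -0.2, -0.4]
grip_width: 0.0292
gripper_force: 59.6
```

Run:
```python
from bench import r
from h import *
f=shot(r,'side');rel(r,[(.437,-.0487,.0315),(.437,-.0487,.004)],.01); print(r.get_obs()['contact_force'])
h=cv2.cvtColor(f['image'],cv2.COLOR_RGB2HSV); m=cv2.inRange(h,(5,200,90),(18,255,255)); m[:220]=0;m[292:]=0;m[:,:285]=0;m[:,390:]=0
v,u=np.nonzero(m); P=np.array([dep(f,(a,b)) for a,b in zip(u,v) if f['depth'][b,a]>.1]); P=P[P[:,2]>.022]; 
print(len(P),np.percentile(P,[1,50,99],axis=0).round(3))
# per x-slice: y edges, top z
for x in np.arange(.42,.6,.01):
    q=P[abs(P[:,0]-x)<.005]
    if len(q)>3: print(x.round(2),len(q),np.percentile(q[:,1],[5,95]).round(3),np.percentile(q[:,2],[5,50,90]).round(3))
cv2.imwrite('pics/s7.png',cv2.resize(f['image'][190:310,260:420][:,:,::-1],(800,600),interpolation=2))
```

```text
t 11.65 tcp [ 0.436  -0.0491  0.0298] turn [-0.0002  0.001   0.0002] w 0.0291
(0.437, -0.0487, 0.0315) -> [ 1.  -0.4 -1.7]
(0.437, -0.0487, 0.004) -> [ 1.  -0.4 25.8]
[-0.45884342  1.20511266 -0.46708784]
489 [[ 0.413 -0.064  0.04 ]
 [ 0.484 -0.037  0.053]
 [ 0.568 -0.004  0.11 ]]
0.42 48 [-0.057 -0.032] [0.042 0.072 0.089]
0.43 15 [-0.056 -0.003] [0.042 0.051 0.102]
0.44 21 [-0.037 -0.002] [0.043 0.052 0.111]
0.45 23 [-0.036 -0.028] [0.044 0.056 0.066]
0.46 38 [-0.049 -0.029] [0.044 0.062 0.066]
0.47 31 [-0.053 -0.029] [0.045 0.058 0.063]
0.48 34 [-0.058 -0.029] [0.046 0.058 0.061]
0.49 38 [-0.062 -0.029] [0.045 0.057 0.059]
0.5 33 [-0.064 -0.029] [0.042 0.055 0.057]
0.51 30 [-0.064 -0.028] [0.043 0.053 0.055]
0.52 29 [-0.06  -0.029] [0.043 0.051 0.054]
0.53 28 [-0.055 -0.029] [0.044 0.049 0.051]
0.54 23 [-0.057 -0.028] [0.042 0.048 0.05 ]
0.55 26 [-0.06  -0.027] [0.042 0.045 0.047]
0.56 22 [-0.064 -0.028] [0.041 0.043 0.044]
0.57 11 [-0.06  -0.039] [0.04  0.042 0.042]
```

The wedge is square (y from -0.064 to -0.028), level and at the right height (underside ≈0.039). Now I'll lower it onto the board.

>>> step_arm --pt "0 0 10 0 0 0 20" --pt "0 0 20 0 0 0 20" --pt "0 0 25 0 0 0 20" --pt "0 0 27 0 0 0 20" --pt "0 0 27 0 0 0 20" --pt "0 0 27 0 0 0 20"

```text
clock: 12.25
tcp_pos: [0.4364, -0.0494, 0.0029]
orientation: [3.142, 0.015, 0.0]
contact_force: [-0.6, 0.7, -0.8]
grip_width: 0.0289
gripper_force: 59.6
```

>>> step_arm --pt "0 0 1 0 0 0 20" --pt "0 0 1 0 0 0 20" --pt "0 0 1 0 0 0 20"

```text
clock: 12.55
tcp_pos: [0.4365, -0.0494, 0.0025]
orientation: [3.141, 0.015, 0.001]
contact_force: [-2.0, -0.1, 8.1]
grip_width: 0.0288
gripper_force: 60.7
```

Contact with the board at about 8 N. Sliding in: first contact should come at about 44 mm and a 4 mm lift at about 64 mm.

>>> step_arm --pt "8 0 0 0 0 0 20" --pt "16 0 0 0 0 0 20" --pt "24 0 0 0 0 0 20" --pt "32 0 0 0 0 0 20" --pt "38 0 0 0 0 0 20" --pt "38 0 0 0 0 0 20"

```text
clock: 13.15
tcp_pos: [0.4743, -0.0492, 0.0023]
orientation: [3.141, 0.015, -0.001]
contact_force: [-1.9, -0.4, 7.1]
grip_width: 0.029
gripper_force: 60.6
```

>>> step_arm --pt "4 0 0 0 0 0 20" --pt "8 0 0 0 0 0 20" --pt "12 0 0 0 0 0 20" --pt "12 0 0 0 0 0 20"

```text
clock: 13.55
tcp_pos: [0.4842, -0.0493, 0.0023]
orientation: [3.14, 0.015, -0.006]
contact_force: [-8.2, -0.8, 14.8]
grip_width: 0.0291
gripper_force: 61.4
```

```bash
cat > fr.py <<'E'
from bench import r
from h import *
# top edge of the front: depth-based height of front top seen from top & side
o=r.get_obs(); print(o['tcp_pos'],o['contact_force'])
for n in ('side',):
    f=shot(r,n)
    P=np.array([dep(f,(u,v)) for v in range(185,285) for u in range(262,345) if f['depth'][v,u]>.1])
    for y0,y1 in ((-.13,-.08),(0,.04)):
        s=P[(abs(P[:,0]-.605)<.008)&(P[:,1]>y0)&(P[:,1]<y1)&(P[:,2]>.10)&(P[:,2]<.136)]; print(n,y0,len(s),np.percentile(s[:,2],[10,50,90]).round(4))
    h=cv2.cvtColor(f['image'],cv2.COLOR_RGB2HSV); m=cv2.inRange(h,(5,200,90),(18,255,255)); m[:205]=0;m[292:]=0;m[:,:275]=0;m[:,390:]=0
    v,u=np.nonzero(m); Q=np.array([dep(f,(a,b)) for a,b in zip(u,v) if f['depth'][b,a]>.1]); Q=Q[Q[:,2]>.013]; 
    for x in (.50,.52,.54,.56,.58):
        q=Q[abs(Q[:,0]-x)<.006]
        if len(q)>3: print(x,len(q),np.percentile(q[:,1],[5,95]).round(3),'top z',np.percentile(q[:,2],85).round(4))
E
python3 fr.py
```

```text
[ 0.48424853 -0.04929463  0.00231409] [-8.19657684 -0.76377973 14.78097787]
side -0.13 45 [0.1184 0.1206 0.1216]
side 0 36 [0.1187 0.1202 0.1215]
0.5 24 [-0.037 -0.027] top z 0.0402
0.52 35 [-0.054 -0.029] top z 0.0358
0.54 31 [-0.061 -0.029] top z 0.0323
0.56 34 [-0.065 -0.031] top z 0.028
0.58 25 [-0.062 -0.029] top z 0.0247
```

>>> step_arm --pt "3 0 0 0 0 0 20" --pt "6 0 0 0 0 0 20" --pt "9 0 0 0 0 0 20" --pt "9 0 0 0 0 0 20" --pt "9 0 0 0 0 0 20"

```text
clock: 14.1
tcp_pos: [0.4844, -0.0495, 0.0019]
orientation: [3.138, 0.016, -0.03]
contact_force: [-31.2, 0.5, 42.1]
grip_width: 0.0293
gripper_force: 65.5
```

```bash
python3 fr.py
```

```text
[ 0.48438359 -0.04946504  0.00191345] [-31.15826112   0.46465108  42.05823544]
side -0.13 41 [0.1186 0.1197 0.1212]
side 0 37 [0.1188 0.1202 0.1216]
0.5 25 [-0.039 -0.007] top z 0.0411
0.52 30 [-0.051 -0.03 ] top z 0.0361
0.54 38 [-0.061 -0.029] top z 0.032
0.56 34 [-0.064 -0.029] top z 0.0282
0.58 27 [-0.059 -0.03 ] top z 0.0243
```

It jammed at first contact: Fx is -31 N with no lift. I'll back off and check the lever.

>>> step_arm --pt "-6 0 0 0 0 0 20" --pt "-12 0 -1 0 0 0 20" --pt "-18 0 -1 0 0 0 20" --pt "-18 0 -1 0 0 0 20"

```text
clock: 14.55
tcp_pos: [0.4766, -0.0492, 0.0028]
orientation: [3.141, 0.015, -0.001]
contact_force: [0.6, -0.4, -1.4]
grip_width: 0.0293
gripper_force: 59.7
```

```bash
python3 lev.py
python3 - <<'E'
from h import *
f=load('side')
def proj(p): return cv2.projectPoints(np.array([p],float),np.array(f['rvec'],float),np.array(f['tvec'],float),f['mtx'],np.array([f['k1'],0,0,0.]))[0].ravel().round(0).tolist()
for th in (0,.4,.8,1.1,1.35): print(th,[proj((.605+q*np.sin(th),-.045,.1415+q*np.cos(th))) for q in(.03,.0625,.095)])
cv2.imwrite('pics/s8.png',cv2.resize(f['image'][175:300,250:400][:,:,::-1],(720,600),interpolation=2))
E
```

```text
[ 0.47724346 -0.04910251  0.00284714] [-0.26299863  0.66792019 -1.58273411]
284.80555555555554 210.41666666666666 [[ 0.634 -0.059  0.146]
 [ 0.663 -0.04   0.159]
 [ 0.694 -0.028  0.169]]
0 [[302.0, 213.0], [301.0, 203.0], [301.0, 193.0]]
0.4 [[298.0, 212.0], [294.0, 202.0], [291.0, 191.0]]
0.8 [[296.0, 213.0], [289.0, 204.0], [282.0, 195.0]]
1.1 [[294.0, 215.0], [286.0, 207.0], [278.0, 200.0]]
1.35 [[293.0, 217.0], [285.0, 211.0], [276.0, 206.0]]
```

View pics/s8.png

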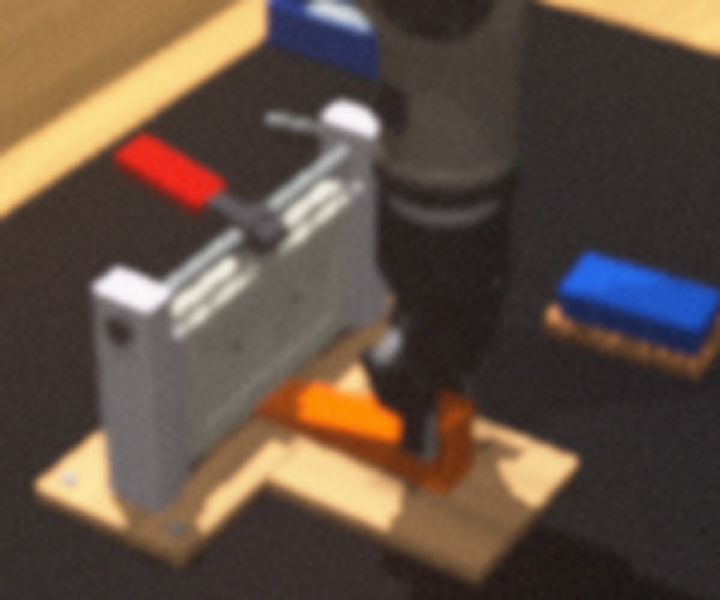

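The lever lies fully back, from (120,150) to (260,225) in the crop, and the wedge is straight under the middle of the front. So the jam is board friction caused by the arm's own downforce (42 N up against 31 N push). I'll retry with the tool commanded slightly higher to keep that load off.

>>> step_arm --pt "2 0 -0.5 0 0 0 20" --pt "5 0 -1 0 0 0 20" --pt "8 0 -1.5 0 0 0 20" --pt "10 0 -2 0 0 0 20" --pt "10 0 -2 0 0 0 20"

```text
clock: 15.1
tcp_pos: [0.4841, -0.0491, 0.0039]
orientation: [3.141, 0.015, -0.01]
contact_force: [-7.5, -0.4, -1.0]
grip_width: 0.0289
gripper_force: 59.7
```

>>> step_arm --pt "1 0 -0.5 0 0 0 20" --pt "2 0 -1 0 0 0 20" --pt "3 0 -1.5 0 0 0 20" --pt "3 0 -1.5 0 0 0 20"

```text
clock: 15.5
tcp_pos: [0.4859, -0.0492, 0.005]
orientation: [3.141, 0.015, -0.013]
contact_force: [-9.3, -0.1, -0.9]
grip_width: 0.0291
gripper_force: 59.7
```

```bash
python3 fr.py
```

```text
[ 0.48590818 -0.04918028  0.00504285] [-9.28489286 -0.11048705 -0.88505845]
side -0.13 45 [0.1196 0.121  0.1231]
side 0 37 [0.1187 0.1208 0.1227]
0.5 20 [-0.035 -0.002] top z 0.0393
0.52 35 [-0.054 -0.029] top z 0.0383
0.54 36 [-0.058 -0.029] top z 0.0351
0.56 30 [-0.063 -0.028] top z 0.03
0.58 24 [-0.059 -0.031] top z 0.0246
```

Now it slides at about 9 N, and the front has started to rise. I'll continue.

>>> step_arm --pt "2 0 0 0 0 0 20" --pt "4 0 0 0 0 0 20" --pt "6 0 0 0 0 0 20" --pt "6 0 0 0 0 0 20"

```text
clock: 15.95
tcp_pos: [0.4922, -0.0492, 0.005]
orientation: [3.141, 0.015, -0.013]
contact_force: [-7.6, -0.3, -2.4]
grip_width: 0.0295
gripper_force: 59.6
```

```bash
python3 fr.py
```

```text
[ 0.49219906 -0.04920758  0.00500893] [-7.5743646  -0.26381194 -2.37395856]
side -0.13 43 [0.1206 0.1225 0.1241]
side 0 37 [0.12  0.122 0.124]
0.5 22 [-0.035 -0.003] top z 0.0836
0.52 35 [-0.051 -0.03 ] top z 0.0386
0.54 34 [-0.055 -0.03 ] top z 0.0356
0.56 36 [-0.062 -0.027] top z 0.0314
0.58 27 [-0.06  -0.027] top z 0.0274
```

The front is up about 2 mm. I'll push 10 mm more while easing the tail down.

>>> step_arm --pt "2 0 0 0 0 0 20" --pt "4 0 0.3 0 0 0 20" --pt "6 0 0.6 0 0 0 20" --pt "8 0 0.9 0 0 0 20" --pt "10 0 1.2 0 0 0 20" --pt "10 0 1.2 0 0 0 20" --pt "10 0 1.2 0 0 0 20"

```text
clock: 16.7
tcp_pos: [0.5023, -0.0491, 0.0039]
orientation: [3.141, 0.015, -0.012]
contact_force: [-8.1, 0.0, -0.9]
grip_width: 0.029
gripper_force: 59.6
```

```bash
python3 fr.py
```

```text
[ 0.50234336 -0.0491333   0.00387458] [-8.13728082  0.03349739 -0.94846088]
side -0.13 46 [0.1215 0.1238 0.1256]
side 0 39 [0.1225 0.124  0.126 ]
0.5 11 [-0.056 -0.001] top z 0.0743
0.52 23 [-0.035 -0.028] top z 0.0398
0.54 35 [-0.054 -0.029] top z 0.0362
0.56 42 [-0.063 -0.03 ] top z 0.0332
0.58 30 [-0.055 -0.031] top z 0.0291
```

The front is up about 3.9 mm, both from its top edge (0.1202 → 0.124) and from 19 mm of travel at 1 in 5. I'll let it settle and hand in.

>>> step_arm --pt "0 0 0 0 0 0 20" --pt "0 0 0 0 0 0 20" --pt "0 0 0 0 0 0 20" --pt "0 0 0 0 0 0 20"

```text
clock: 17.15
tcp_pos: [0.5024, -0.0491, 0.0039]
orientation: [3.141, 0.015, -0.012]
contact_force: [-8.4, 0.1, -2.2]
grip_width: 0.0292
gripper_force: 59.6
```

```bash
python3 fr.py; python3 lev.py; python3 -c "
from bench import r
print(r.hand_in())"
```

```text
[ 0.50239523 -0.04913143  0.00392466] [-8.43383314  0.12806907 -2.20395837]
side -0.13 50 [0.1211 0.1242 0.126 ]
side 0 37 [0.1223 0.1238 0.1256]
0.5 13 [-0.052 -0.012] top z 0.0634
0.52 22 [-0.039 -0.029] top z 0.0399
0.54 33 [-0.054 -0.03 ] top z 0.0368
0.56 42 [-0.062 -0.028] top z 0.0328
0.58 31 [-0.058 -0.029] top z 0.0296
[ 0.50237734 -0.04911769  0.00393455] [-7.71118466  0.03525503 -1.82059237]
284.77064220183485 210.37155963302752 [[ 0.633 -0.059  0.148]
 [ 0.663 -0.04   0.16 ]
 [ 0.694 -0.028  0.169]]
the job is handed in; nothing more can be done
None
```

I've handed the job in, with no verdict returned: the lever measured fully back, and the wedge, still gripped, is under the middle of the front, holding it about 4 mm above its pads.

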